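# Set an optics post to gauge height and hold it

### The job

Stand the taller of the two aluminium gauge blocks upright in the middle of the narrow raised rest, lengthwise along it, and let go of it. Then grip the square head of the post that sits in the post holder and draw it straight up, partway out of its snug bore and without forcing it sideways, until its top is level with the top of the gauge block. Finish while still holding the post there, steady, so that a colleague can tighten the clamp screw; leave the short block, the screwdriver and the screw tray where they are.

Things in the scene. Friction and masses are not known exactly. Their poses are not given: they have to be found in the camera images.
- tall_block: The taller gauge block: plain aluminium, 50 (its x) x 30 (its y) x 60 mm high, about 0.2 kg, loose, standing upright on the machine bed (a flat dark grey slotted plate whose top is 20 mm above the work surface). Origin: centre of its underside; z up.
- short_block: The shorter gauge block, a bystander: plain aluminium, 50 (x) x 30 (y) x 35 mm high, loose, on the machine bed. Origin: centre of its underside. It and the tall block can be in either place, left or right.
- rest: The narrow raised rest, fixed to the machine bed: a level aluminium bar 80 mm long (its x), 24 mm wide (its y), 16 mm thick, on a column 36 x 20 mm with a foot 70 x 56 mm. Its height differs from job to job (bar top about 100 to 120 mm above the work surface). Origin: on its vertical axis, 95 mm below the bar's top face; z up.
- rest_top (a point): Centre of the top face of the rest's bar; axes as the rest's: x along the bar, z up.
- holder: The post holder, fixed to the machine bed: an upright block of black anodised aluminium 50 x 50 x 75 mm on a flange 90 mm long (its y) and 10 mm high, with a small brass clamp screw on its -x side (sticks out 18 mm, 50 mm up; it is loose and does not grip). A vertical round blind bore, 21 mm in diameter and 60 mm deep, opens in the middle of its top. Origin: centre of its underside; z up. It and the rest can be in either place, left or right.
- holder_mouth (a point): Centre of the bore's mouth, in the top face of the holder, 75 mm above the holder's origin.
- post: The optics post, loose, about 0.25 kg, standing in the bore with its foot on the bore's floor: a steel shaft 20 mm in diameter and 80 mm long, 60 mm of it in the bore and 20 mm showing, topped by a bright steel square head 26 x 26 x 30 mm high (faces square to its x and y). Overall 110 mm. Nothing holds it but its weight: let go, it sinks back. Origin: centre of the foot; z along the shaft, up.
- post_top (a point): Centre of the top face of the post's head, 110 mm above its foot. At the start it is 50 mm above the bore's mouth; level with the gauge block it is 60 mm above the top of the rest, some 18 to 34 mm higher than at the start.
- screwdriver: A bystander: screwdriver lying on the machine bed to the robot's left. Origin: on its underside, handle to its -x.
- screw_tray: A bystander: small black open tray 90 x 70 x 30 mm on the machine bed to the robot's right. Origin: centre of its underside.

How it is judged:
By the outcome, as a careful person would: the job done as asked, in the order asked, and still so for the second after the job is handed in, while the arm keeps its last pose, push and grip.
It also fails if it takes over 54 s, if anything falls off the work surface, if the arm or the gripper's body presses on something with over 40 N, if the wrist force passes 120 N, or if a joint passes its speed limit or range.

### The arm

A 7-joint arm with a two-finger parallel gripper is mounted at the origin on the work surface. World frame = base frame: x ahead of the robot, y to its left, z up, the work surface at z = 0. Lengths are in m, angles in rad, forces in N, time in s.
With the tool pointing down it reaches from about 0.4 to 0.85 m from the base axis. Payload 10.4 kg.
Tool frame: the origin (TCP) lies midway between the tips of the shut fingers; the grasp point (between the pads) lies 19 mm behind it; x points along the fingers, z is the direction in which the jaws open and shut, and the axes are right-handed (so a half turn about x gives the same grasp; the last joint's range is limited). The gripper opens to 87 mm and grips with 3 to 60 N. Pads are 19 mm wide; open, the fingers measure 117 mm over their backs; the gripper's body (75 mm by 190 mm) begins 51 mm behind the grasp point.
Start: joints at [-1.284, 0.332, -0.065, 1.46, 0.022, 1.35, -0.088], TCP at [0.191, 0.595, 0.223] pointing down, gripper open.
Joint ranges: [-2.6, 2.6], [-0.5, 2.12], [-1.47, 1.34], [0.16, 2.42], [-1.27, 4.41], [0.06, 2.06], [-2.6, 2.6]. Speed limits (rad/s): [2.22, 2.22, 2.79, 2.79, 3.14, 3.14, 3.14].

### API

Orientations are given as a unit quaternion [x, y, z, w].
In Python, from bench import read_state, camera, camera_params, close_job gives the robot as it stands.
- The arm moves only by the tool arm_command, never from a script. Its argument "targets" is a list of rows, each a list of 7 numbers: the closure in counts, from 0 (fully open) to 255 (shut), then the shift along the tool's x, y, z in mm, then the turn, a rotation vector about the tool's x, y, z in rad. A call has 1 to 10 rows; each row is the pose to reach, as a shift and turn from the pose commanded when the call began, along the tool's axes at that moment; what a row does not reach only later rows make up. A row lasts 1/10 s, in which the tool goes at most 50 mm and 8.59 degrees, less where a joint would pass 70% of its speed; a pose out of reach is approached as far as the arm can. A call with a gripper value outside its range is refused whole. The fingers move at their own pace and stop on an object; "newtons" is the grip in N (left out, the last holds). Time passes only in rows, so rows that repeat a pose let the fingers close. It gives the time, the measured TCP pose, the force and the opening at its end, in the units of the state.
- read_state(): the state, without advancing time (a new reading comes with each control period).
- camera(name): name is "scene" or "top" or "wrist"; returns the picture (400x640x3 uint8, red, green, blue); there is no depth.
- camera_params(name): a dict with "intrinsics" (3x3 intrinsics, pixels), "xyz" and "orientation" of the camera in the world; the wrist camera has in their place "mount" (4x4, takes a point from camera to tool coordinates, whose origin is the TCP and whose axes are the tool frame's). Camera axes: x right, y down, z forward; pixel columns grow to the right and rows downward; lengths in m; the calibration is good to about 2 mm. A picture is of the moment at which its call begins: read the wrist's pose just before it. camera_params takes no time and is no camera call.
- close_job(): hands the job in, once; it reports no verdict.
The state is a dict: "time": time; "joint_positions": joint angles; "joint_vel": joint speeds; "joint_torque": joint torques, N m; "ee_pos": TCP position; "eef_rot": TCP orientation; "ft_force": force on the tool from outside, world axes, zero at the start; "torque": the same for the moment, N m; "width": finger opening in m.
Only numpy, scipy, OpenCV 4.12 (cv2) and the standard library are available. Lean on these libraries where they do the work, as an engineer would, in place of code of your own. Each camera call takes 0.05 s, during which the arm holds its last target.

## Working session

There is one attempt and no reset: what is moved stays moved. The work goes in short steps, Python scripts to look and compute and a tool call to move; the robot and the scene stay as the last step left them, time stands still between calls to the robot, and variables do not carry over. Pictures are saved under pics/ and viewed, and the job is handed in when it is done.

Besides the shell and the picture viewer there is one more tool, called in YAML: its name, and indented under it one key for each argument. arm_command: Moves the arm, as the interface text tells. Its arguments: {"type":"object","properties":{"targets":{"type":"array"},"newtons":{"type":"number"}},"required":["targets"]}

```bash
mkdir -p pics; ls
python3 - <<'E'
from bench import *
import cv2,numpy as np
s=read_state();print(s)
for n in ("scene","top","wrist"):
    im=camera(n);cv2.imwrite(f"pics/{n}0.png",im[:,:,::-1]);print(n,camera_params(n))
E
```

```text
pics
{'time': 0.0, 'joint_positions': array([-1.28358995,  0.33287698, -0.06467789,  1.46090462,  0.02162322,
        1.3498875 , -0.08848697]), 'joint_vel': array([ 6.19473963e-04, -1.33849104e-03, -4.02430820e-04, -3.55817918e-05,
       -3.64152669e-04,  4.13778580e-04,  7.35285309e-04]), 'joint_torque': array([ 1.29837159e-05, -6.23242450e+01,  2.46074237e-02, -3.89914441e+01,
       -6.13384880e-02,  3.96232784e-02,  1.15737930e-04]), 'ee_pos': array([0.19045939, 0.59488868, 0.22176822]), 'eef_rot': array([-0.41718927,  0.57152587,  0.41656252,  0.5707775 ]), 'ft_force': array([-0.51311642, -0.41975398,  0.27966471]), 'torque': array([ 0.01173764, -0.00363469, -0.06219664]), 'width': 0.08707573032110956}
scene {'intrinsics': array([[468.89583946,   0.        , 319.27923876],
       [  0.        , 468.89583946, 202.9364177 ],
       [  0.        ,   0.        ,   1.        ]]), 'xyz': array([1.34654624, 0.04534238, 0.68181026]), 'orientation': array([ 0.60699833,  0.65311084, -0.32573022, -0.31448224])}
top {'intrinsics': array([[364.4238881 ,   0.        , 318.45337   ],
       [  0.        , 364.4238881 , 202.22491078],
       [  0.        ,   0.        ,   1.        ]]), 'xyz': array([0.36108414, 0.01271144, 1.00213893]), 'orientation': array([ 0.71453485, -0.68946429,  0.08055828, -0.08711659])}
wrist {'intrinsics': array([[290.4148675 ,   0.        , 316.8407625 ],
       [  0.        , 290.4148675 , 205.03280371],
       [  0.        ,   0.        ,   1.        ]]), 'mount': array([[-6.74513862e-04, -2.86259537e-01,  9.58151879e-01,
        -1.62328155e-01],
       [-1.07119390e-03, -9.58151340e-01, -2.86260130e-01,
         7.82396502e-02],
       [ 9.99999199e-01, -1.21945287e-03,  3.39646892e-04,
         3.74199356e-04],
       [ 0.00000000e+00,  0.00000000e+00,  0.00000000e+00,
         1.00000000e+00]])}
```

View pics/scene0.png

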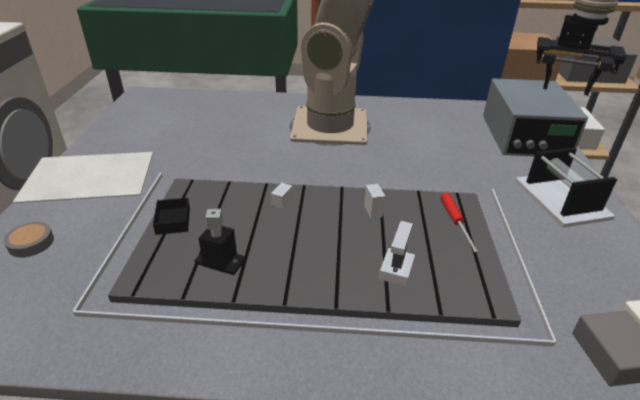

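View pics/top0.png

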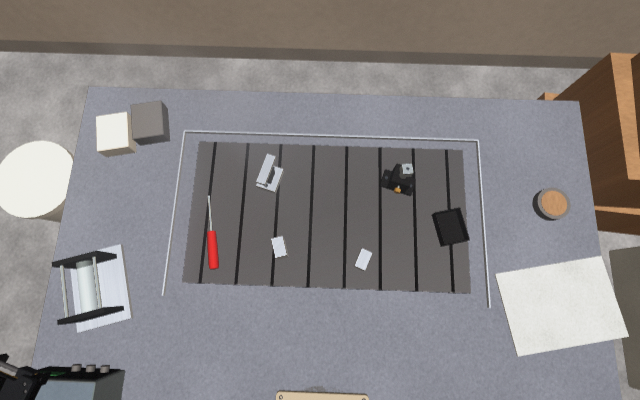

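View pics/wrist0.png

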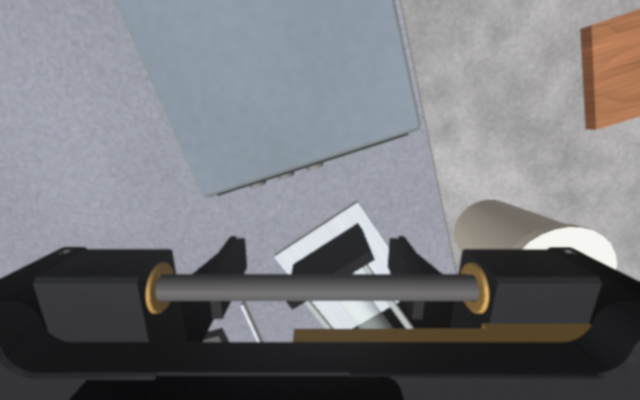

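The top and scene views show the tall block at top (279,247) / scene (375,198), on the robot's left. The short block is at top (363,260). The rest is at top (268,173) and the holder with post at top (400,178). I'll enlarge these regions.

Run:
```python
import cv2
t=cv2.imread("pics/top0.png");s=cv2.imread("pics/scene0.png")
def c(im,x,y,w,h,k): return cv2.resize(im[y:y+h,x:x+w],None,fx=k,fy=k,interpolation=cv2.INTER_CUBIC)
a=cv2.hconcat([c(t,240,145,50,50,8),c(t,255,225,50,50,8)])
cv2.imwrite("pics/t1.png",a)
a=c(t,370,150,55,55,10)
cv2.imwrite("pics/t2.png",a)
a=cv2.hconcat([c(s,360,180,70,110,5),c(s,190,200,70,110,5)])
cv2.imwrite("pics/s1.png",a)
```

```text
(no output)
```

View pics/t1.png

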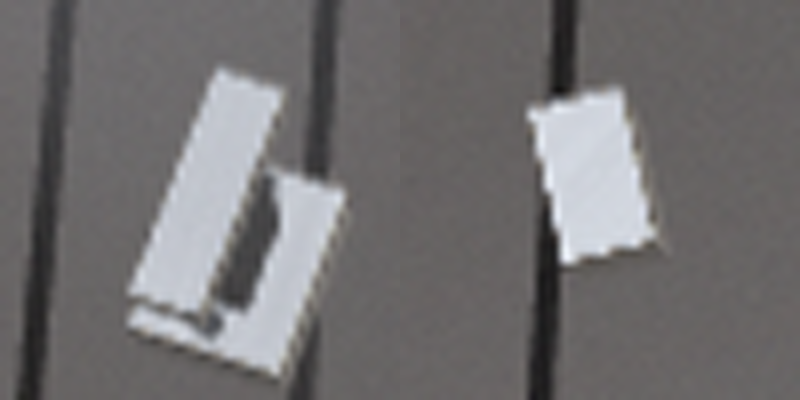

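View pics/t2.png

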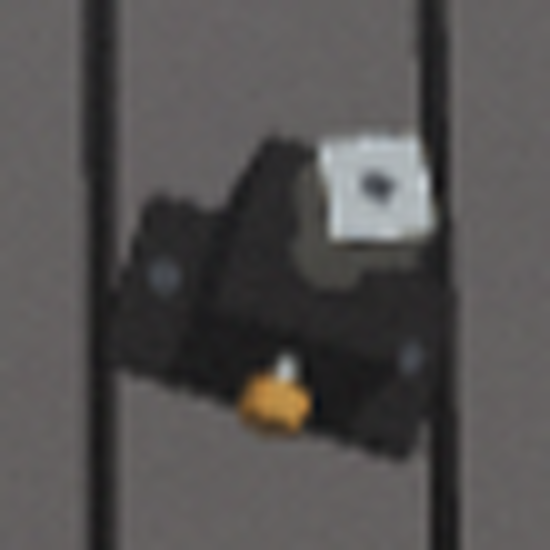

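View pics/s1.png

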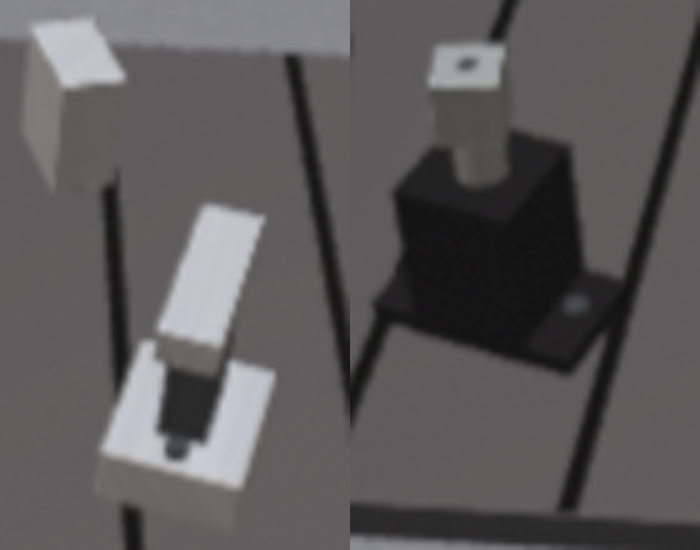

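```bash
cat > h.py <<'E'
import numpy as np,cv2
from scipy.spatial.transform import Rotation as R
from scipy.optimize import least_squares
from bench import *
P={n:camera_params(n) for n in("top","scene")}
def proj(n,X,st=None):
    if n=="wrist":
        p=camera_params(n);M=p["mount"];T=np.eye(4);T[:3,:3]=R.from_quat(st["eef_rot"]).as_matrix();T[:3,3]=st["ee_pos"];T=T@M
        Rm,t=T[:3,:3],T[:3,3]
    else:
        p=P[n];Rm,t=R.from_quat(p["orientation"]).as_matrix(),p["xyz"]
    c=(np.asarray(X)-t)@Rm; K=p["intrinsics"]
    return np.c_[K[0,0]*c[:,0]/c[:,2]+K[0,2],K[1,1]*c[:,1]/c[:,2]+K[1,2]]
def crop(pts,x,y,k): return (np.array(pts,float)+.5)/k-.5+[x,y]
def rect(p,lx,ly):
    x,y,z,a=p;c,s=np.cos(a),np.sin(a)
    q=np.array([[1,1],[1,-1],[-1,-1],[-1,1]])*[lx/2,ly/2]
    return np.c_[q@np.array([[c,s],[-s,c]])+[x,y],np.full(4,z)]
def fit(lx,ly,obs,p0,zfix=None):
    # obs: list of (cam, 4 pts, state); corner correspondence fixed by nearest match
    from scipy.optimize import linear_sum_assignment as lsa
    from scipy.spatial.distance import cdist
    def f(p):
        p=np.array(p); 
        if zfix is not None:p=np.r_[p[:2],zfix,p[2]]
        r=[]
        for n,q,st in obs:
            u=proj(n,rect(p,lx,ly),st);i,j=lsa(cdist(u,q));r.append((u[i]-q[j]).ravel())
        return np.concatenate(r)
    if zfix is not None:p0=[p0[0],p0[1],p0[3]]
    s=least_squares(f,p0,x_scale=.01,loss='soft_l1');return s.x,np.abs(s.fun).max(),f(s.x).reshape(-1,2).round(1)
E
cat > m1.py <<'E'
from h import *
obj={"tall":(.05,.03,crop([(128,110),(222,88),(258,240),(165,265)],255,225,8),crop([(32,22),(90,18),(125,78),(65,85)],360,180,5),[.25,.12,.08,.2],.08),
"rest":(.08,.024,crop([(222,66),(286,90),(205,320),(130,297)],240,145,8),crop([(207,204),(265,215),(222,352),(157,333)],360,180,5),[.45,.12,.11,-.3],None),
"post":(.026,.026,crop([(318,143),(420,133),(437,230),(335,242)],370,150,10),crop([(85,48),(154,44),(152,88),(80,84)],190,200,5),[.43,-.2,.145,.1],.145)}
for k,(lx,ly,t,s,p0,z) in obj.items():
    c=t.mean(0)
    K=P["top"]["intrinsics"];d=R.from_quat(P["top"]["orientation"]).as_matrix()@np.array([(c[0]-K[0,2])/K[0,0],(c[1]-K[1,2])/K[0,0],1])
    X=P["top"]["xyz"]+d*(p0[2]-P["top"]["xyz"][2])/d[2]; p0[:2]=X[:2]
    for o in([("top",t,None),("scene",s,None)],[("top",t,None)],[("scene",s,None)]):
        x,e,r=fit(lx,ly,o,p0,z if len(o)==1 else None)if not(k=="rest" and len(o)==1) else fit(lx,ly,o,p0)
        print(k,x.round(4),e.round(2))
E
python3 m1.py
```

```text
tall [0.4654 0.1226 0.0821 0.2874] 0.92
tall [0.4656 0.1218 0.2913] 0.17
tall [0.4621 0.1239 0.2835] 0.43
rest [ 0.6597  0.1646  0.1157 -0.2826] 1.15
rest [ 0.6543  0.1599  0.1315 -0.2785] 0.47
rest [ 0.6788  0.1623  0.1317 -0.2881] 0.51
post [ 0.6623 -0.1909  0.1458  0.1591] 0.92
post [ 0.6627 -0.1919  0.1453] 0.14
post [ 0.6615 -0.1907  0.1729] 1.03
```

The fits from both views agree, and the block and post heights match the expected values (82 ≈ 80 mm, 145.8 ≈ 145 mm). The rest top comes out at about 116 mm, within its range. Next I'll move above the tall block and refine with the wrist camera.

```bash
cat >> h.py <<'E'
def tgt(xyz,yaw,pos=None,quat=None):
    """tool x down, tool z (jaws) horizontal at world angle yaw (mod pi); returns row shift mm, rotvec"""
    s=read_state();p0=s["ee_pos"] if pos is None else np.array(pos);R0=R.from_quat(s["eef_rot"] if quat is None else quat)
    best=None
    for a in(yaw,yaw+np.pi):
        z=np.array([np.cos(a),np.sin(a),0]);x=np.array([0,0,-1.]);y=np.cross(z,x)
        w=(R0.inv()*R.from_matrix(np.c_[x,y,z])).as_rotvec()
        if best is None or np.linalg.norm(w)<np.linalg.norm(best):best=w
    print("shift mm",(R0.inv().apply(np.array(xyz)-p0)*1000).round(1),"rot",best.round(4))
E
python3 - <<'E'
from h import *
s=read_state();print(R.from_quat(s["eef_rot"]).as_matrix().round(3))
tgt([.4645,.1225,.20],.288+np.pi/2)
E
```

```text
[[-0.    -0.952  0.305]
 [-0.001  0.305  0.952]
 [-1.    -0.    -0.001]]
shift mm [  22.4 -405.  -366.4] rot [-5.978e-01 -1.000e-03 -3.000e-04]
```

arm_command:
  targets:
    - [0, 0, -40, -36, 0, 0, 0]
    - [0, 0, -80, -72, -0.1, 0, 0]
    - [0, 0, -120, -108, -0.2, 0, 0]
    - [0, 0, -160, -145, -0.3, 0, 0]
    - [0, 4, -200, -181, -0.4, 0, 0]
    - [0, 8, -240, -217, -0.5, 0, 0]
    - [0, 12, -280, -253, -0.598, 0, 0]
    - [0, 16, -320, -290, -0.598, 0, 0]
    - [0, 20, -365, -330, -0.598, 0, 0]
    - [0, 22, -405, -366, -0.598, 0, 0]

```text
time: 1.15
ee_pos: [0.4417, 0.1614, 0.2028]
eef_rot: [-0.567, 0.423, 0.567, 0.423]
ft_force: [0.5, 1.1, -0.0]
width: 0.0869
```

arm_command:
  targets:
    - [0, 0, 0, 0, 0, 0, 0]
    - [0, 0, 0, 0, 0, 0, 0]
    - [0, 0, 0, 0, 0, 0, 0]

```text
time: 1.45
ee_pos: [0.4407, 0.1644, 0.2028]
eef_rot: [-0.567, 0.423, 0.567, 0.423]
ft_force: [-0.1, 0.7, 0.4]
width: 0.0868
```

Run:
```python
from h import *
import pickle
s=read_state();im=camera("wrist");print(s["time"],s["ee_pos"],s["joint_positions"].round(2),s["ft_force"]);tgt([.4645,.1225,.20],.288+np.pi/2)
pickle.dump(s,open("w1.pkl","wb"))
cv2.imwrite("pics/w1.png",im[:,:,::-1])
print(proj("wrist",rect([.4645,.1225,.08,.288],.05,.03),s))
```

```text
1.45 [0.44067258 0.16442209 0.20283972] [-0.74 -0.01  0.28  1.89  0.    1.26  1.41] [-0.06853439  0.67558169  0.37378687]
shift mm [  2.8 -10.8 -47.3] rot [ 0.0025  0.0003 -0.0002]
[[286.32364533 231.19465454]
 [257.83188267 231.19014131]
 [254.9622614  184.74892081]
 [284.85387477 184.75923169]]
```

View pics/w1.png

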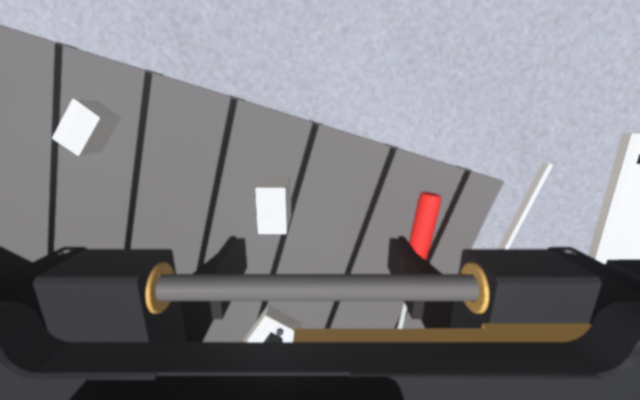

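The wrist picture shows the tall block's top at about (256–288, 187–234). My projection put it at (255–286, 185–231), so they agree closely. I'll enlarge it to check.

Run:
```python
import cv2
t=cv2.imread("pics/w1.png")
cv2.imwrite("pics/w1c.png",cv2.resize(t[170:250,230:310],None,fx=7,fy=7,interpolation=cv2.INTER_CUBIC))
```

```text
(no output)
```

View pics/w1c.png

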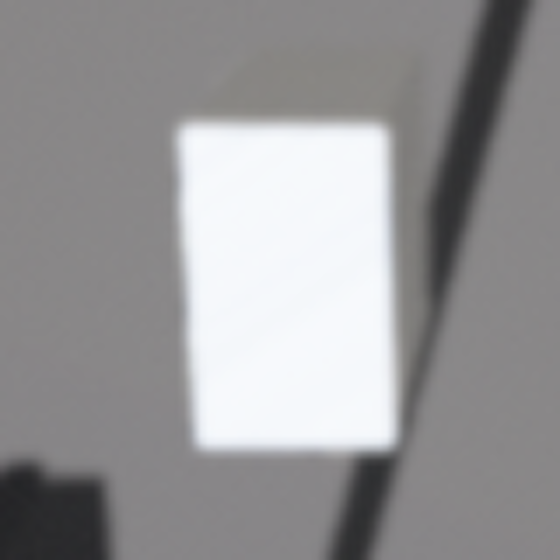

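Run:
```python
from h import *
import pickle
s=pickle.load(open("w1.pkl","rb"))
q=crop([(178,124),(388,123),(398,448),(196,450)],230,170,7)
print(q)
x,e,r=fit(.05,.03,[("wrist",q,s)],[.4645,.1225,.08,.288],.08);print(x,e)
x,e,r=fit(.05,.03,[("wrist",q,s)],[.4645,.1225,.08,.288]);print(x,e)
tgt([x[0],x[1],.041],x[3]+np.pi/2)
```

```text
[[255.         187.28571429]
 [285.         187.14285714]
 [286.42857143 233.57142857]
 [257.57142857 233.85714286]]
[0.46709453 0.12315499 0.28727819] 0.3153508557881821
[0.46635904 0.12330106 0.08213296 0.28712108] 0.18424755544572236
shift mm [161.8 -12.8 -47.1] rot [ 0.0034  0.0003 -0.0002]
```

arm_command:
  targets:
    - [0, 0, -6, -24, 0.003, 0, 0]
    - [0, 0, -12, -47, 0.003, 0, 0]
    - [0, 0, -12.5, -47, 0.003, 0, 0]
    - [0, 20, -12.5, -47, 0.003, 0, 0]
    - [0, 50, -12.5, -47, 0.003, 0, 0]
    - [0, 70, -12.5, -47, 0.003, 0, 0]
    - [0, 70, -12.5, -47, 0.003, 0, 0]
    - [0, 70, -12.5, -47, 0.003, 0, 0]

```text
time: 2.3
ee_pos: [0.4663, 0.1229, 0.1334]
eef_rot: [-0.566, 0.423, 0.566, 0.423]
ft_force: [0.8, -0.1, -0.1]
width: 0.0869
```

Run:
```python
from h import *
import pickle
s=read_state();im=camera("wrist");print(s["time"],s["ee_pos"],s["ft_force"]);tgt([.4668,.1229,.041],.2873+np.pi/2)
pickle.dump(s,open("w2.pkl","wb"))
cv2.imwrite("pics/w2.png",im[:,:,::-1])
cv2.imwrite("pics/w2c.png",cv2.resize(im[180:280,230:410,::-1],None,fx=4,fy=4,interpolation=cv2.INTER_CUBIC))
print(proj("wrist",rect([.4668,.1229,.08,.287],.05,.03),s))
```

```text
2.3 [0.46634363 0.12289363 0.13341267] [ 0.84153748 -0.1102273  -0.08665564]
shift mm [93.   0.2  0. ] rot [-0.0009  0.0004  0.0012]
[[335.06939372 250.93268591]
 [298.21037291 250.98987579]
 [296.92266861 191.29961903]
 [336.1596167  191.24196698]]
```

View pics/w2c.png

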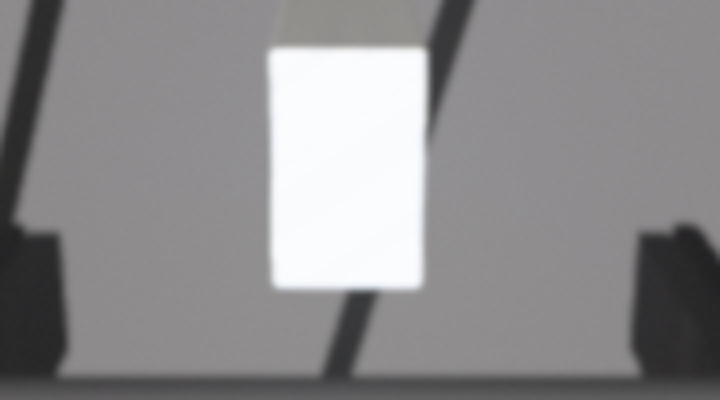

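The crop shows the block centred between the fingers (block column 348, finger midpoint 349) and the corners within 1 px of prediction. Descending and gripping.

arm_command:
  targets:
    - [0, 25, 0, 0, 0, 0, 0]
    - [0, 55, 0, 0, 0, 0, 0]
    - [0, 80, 0, 0, 0, 0, 0]
    - [0, 93, 0, 0, 0, 0, 0]
    - [0, 93, 0, 0, 0, 0, 0]
    - [0, 93, 0, 0, 0, 0, 0]
  newtons: 25

```text
time: 2.95
ee_pos: [0.4674, 0.1223, 0.0412]
eef_rot: [0.566, -0.423, -0.566, -0.424]
ft_force: [0.1, -0.3, -0.3]
width: 0.0871
```

arm_command:
  targets:
    - [255, 0, 0, 0, 0, 0, 0]
    - [255, 0, 0, 0, 0, 0, 0]
    - [255, 0, 0, 0, 0, 0, 0]
    - [255, 0, 0, 0, 0, 0, 0]
    - [255, 0, 0, 0, 0, 0, 0]
    - [255, 0, 0, 0, 0, 0, 0]
    - [255, 0, 0, 0, 0, 0, 0]
    - [255, 0, 0, 0, 0, 0, 0]

```text
time: 3.75
ee_pos: [0.4665, 0.1219, 0.0399]
eef_rot: [-0.566, 0.424, 0.566, 0.424]
ft_force: [-0.5, 0.8, -0.7]
width: 0.0308
```

Gripped at width 30.8 mm, as expected. Lifting, then moving beside the rest to measure it with the wrist camera.

Run:
```python
from h import *
tgt([.4665,.122,.26],.2873+np.pi/2)
tgt([.63,.06,.26],-.2826+np.pi/2)
s=dict(read_state());
z=R.from_rotvec([0,0,-.57])*R.from_quat(s["eef_rot"])
for p in([.63,.06,.26],[.64,.03,.26],[.70,.06,.24],[.72,.17,.26]):
    s2=dict(eef_rot=z.as_quat(),ee_pos=np.array(p));print(p,proj("wrist",rect([.6597,.1646,.1157,-.2826],.08,.024),s2).round().tolist())
```

```text
shift mm [-2.201e+02  0.000e+00  1.000e-01] rot [-0.002   0.0001 -0.    ]
shift mm [-220.1 -139.4 -105.4] rot [ 5.679e-01  0.000e+00 -1.000e-04]
[0.63, 0.06, 0.26] [[424.0, 227.0], [403.0, 227.0], [409.0, 155.0], [432.0, 155.0]]
[0.64, 0.03, 0.26] [[449.0, 211.0], [427.0, 211.0], [436.0, 137.0], [459.0, 137.0]]
[0.7, 0.06, 0.24] [[418.0, 171.0], [394.0, 171.0], [401.0, 84.0], [427.0, 84.0]]
[0.72, 0.17, 0.26] [[307.0, 178.0], [285.0, 178.0], [282.0, 99.0], [306.0, 99.0]]
```

arm_command:
  targets:
    - [255, -10, 0, 0, 0, 0, 0]
    - [255, -40, 0, 0, 0, 0, 0]
    - [255, -80, 0, 0, 0, 0, 0]
    - [255, -120, 0, 0, 0, 0, 0]
    - [255, -160, 0, 0, 0, 0, 0]
    - [255, -200, 0, 0, 0, 0, 0]
    - [255, -220, 0, 0, 0, 0, 0]
    - [255, -220, 0, 0, 0, 0, 0]
    - [255, -220, 0, 0, 0, 0, 0]
    - [255, -220, 0, 0, 0, 0, 0]

```text
time: 4.75
ee_pos: [0.4658, 0.1216, 0.2585]
eef_rot: [-0.566, 0.425, 0.566, 0.423]
ft_force: [-0.3, -0.0, -2.6]
width: 0.0296
```

arm_command:
  targets:
    - [255, 0, -20, -15, 0.08, 0, 0]
    - [255, 0, -45, -35, 0.18, 0, 0]
    - [255, 0, -70, -53, 0.28, 0, 0]
    - [255, 0, -95, -72, 0.38, 0, 0]
    - [255, 0, -115, -90, 0.48, 0, 0]
    - [255, 0, -130, -100, 0.56, 0, 0]
    - [255, 0, -139, -105, 0.568, 0, 0]
    - [255, 0, -139, -105, 0.568, 0, 0]
    - [255, 0, -139, -105, 0.568, 0, 0]
    - [255, 0, -139, -105, 0.568, 0, 0]

```text
time: 5.75
ee_pos: [0.6288, 0.0608, 0.2599]
eef_rot: [-0.425, 0.565, 0.425, 0.565]
ft_force: [-0.8, -0.7, -1.7]
width: 0.0297
```

Run:
```python
from h import *
import pickle
s=read_state();im=camera("wrist");print(s["time"],s["ee_pos"],s["ft_force"],s["joint_positions"].round(2))
pickle.dump(s,open("w3.pkl","wb"))
cv2.imwrite("pics/w3.png",im[:,:,::-1])
print(proj("wrist",rect([.6597,.1646,.1157,-.2826],.08,.024),s))
```

```text
5.75 [0.62877604 0.06084666 0.25991914] [-0.76614333 -0.69023097 -1.65607044] [-0.54  0.35  0.5   1.41 -0.17  1.42  1.24]
[[422.82709034 228.38472893]
 [401.58145386 228.38046896]
 [407.98339393 157.14391671]
 [430.82054833 157.15581315]]
```

View pics/w3.png

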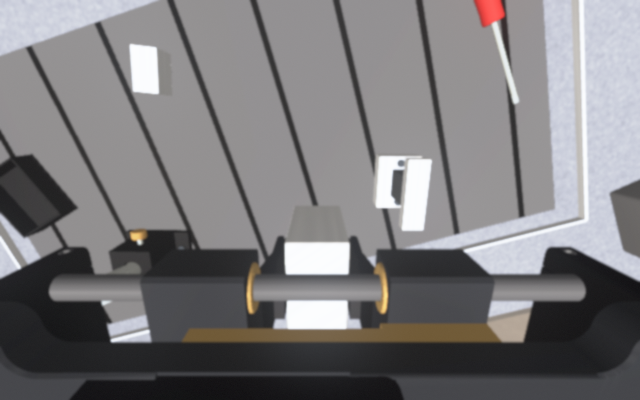

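The wrist view shows the rest bar at (401–432, 158–230), as predicted, and the block held between the fingers at (318,265). Enlarging both.

Run:
```python
import cv2
t=cv2.imread("pics/w3.png")
cv2.imwrite("pics/w3c.png",cv2.hconcat([cv2.resize(t[145:240,365:445],None,fx=6,fy=6,interpolation=cv2.INTER_CUBIC),cv2.resize(t[195:290,265:318],None,fx=6,fy=6,interpolation=cv2.INTER_CUBIC)]))
```

```text
(no output)
```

View pics/w3c.png

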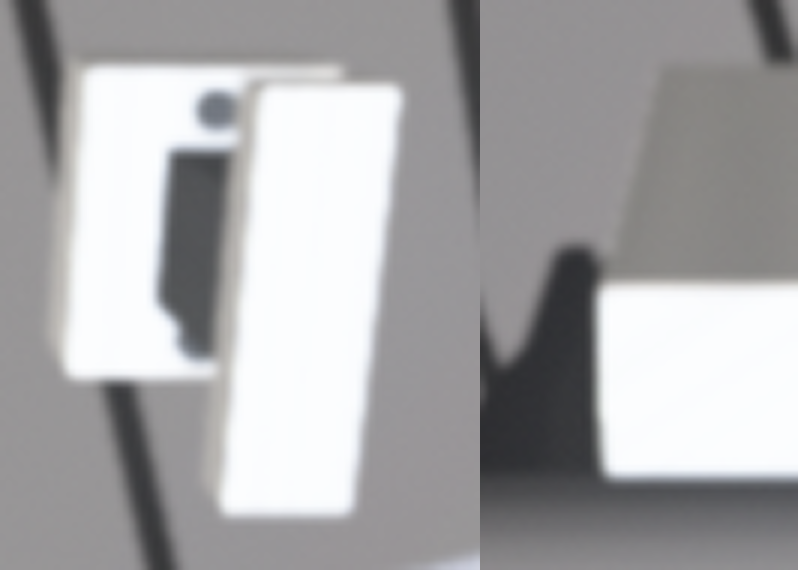

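```bash
cat > m2.py <<'E'
from h import *
import pickle
s=pickle.load(open("w3.pkl","rb"))
w=crop([(257,86),(404,88),(354,516),(220,515)],365,145,6)
t=crop([(222,66),(286,90),(205,320),(130,297)],240,145,8);sc=crop([(207,204),(265,215),(222,352),(157,333)],360,180,5)
p0=[.6597,.1646,.1157,-.2826]
for o in([("wrist",w,s)],[("wrist",w,s),("top",t,None)],[("wrist",w,s),("top",t,None),("scene",sc,None)]):
    print(*fit(.08,.024,o,p0))
# held block edge
M=np.linalg.inv(camera_params("wrist")["mount"]);K=camera_params("wrist")["intrinsics"]
for y in(.023,.025,.027):
  for zz in(-.015,.015):
    c=M@[-.0401,y,zz,1];print(y,zz,K[0,0]*c[0]/c[2]+K[0,2],K[1,1]*c[1]/c[2]+K[1,2])
print("obs left corner",crop([(597-480,283)],265,195,6))
E
python3 m2.py
```

```text
[ 0.66084824  0.16351469  0.1191158  -0.28297147] 0.756799460412708 [[-0.5  0.1]
 [ 0.4  0.2]
 [ 0.8  0. ]
 [-0.7 -0.3]]
[ 0.66012913  0.16295736  0.12020791 -0.28126304] 1.055163017184725 [[-0.7 -0. ]
 [ 0.1  0.2]
 [ 0.3 -0.4]
 [-1.  -0.7]
 [-0.8 -0.4]
 [-0.  -0.7]
 [-0.6 -1.1]
 [-0.1 -1. ]]
[ 0.66128881  0.16414578  0.11707818 -0.2831432 ] 1.1898756944472098 [[-0.5 -0.4]
 [ 0.5 -0.2]
 [ 0.8 -0. ]
 [-0.8 -0.3]
 [-1.  -0.4]
 [-0.3 -0.7]
 [-0.9 -1.2]
 [-0.4 -1.1]
 [-0.4 -0.8]
 [-0.4 -0.1]
 [-1.2  0.2]
 [-0.6  0.8]]
0.023 -0.015 283.2318811340307 244.23939479431587
0.023 0.015 348.77713739262214 244.15622400579736
0.025 -0.015 283.081777189521 240.2039446132271
0.025 0.015 348.91059016946457 240.12073174135634
0.027 -0.015 282.93036881785923 236.13342572821819
0.027 0.015 349.04520258046256 236.0501731802465
obs left corner [[284.08333333 241.75      ]]
```

Run:
```python
from h import *
tgt([.718,.147,.23],-.2828+np.pi/2)
```

```text
shift mm [ 30.2 -61.8 107.5] rot [ 0.0017  0.0007 -0.0002]
```

arm_command:
  targets:
    - [255, 0, -15, 20, 0.002, 0.0007, 0]
    - [255, 0, -30, 45, 0.002, 0.0007, 0]
    - [255, 10, -45, 70, 0.002, 0.0007, 0]
    - [255, 20, -56, 95, 0.002, 0.0007, 0]
    - [255, 30, -62, 107, 0.002, 0.0007, 0]
    - [255, 30, -62, 107, 0.002, 0.0007, 0]
    - [255, 30, -62, 107, 0.002, 0.0007, 0]
    - [255, 30, -62, 107, 0.002, 0.0007, 0]

```text
time: 6.6
ee_pos: [0.7187, 0.1441, 0.2312]
eef_rot: [-0.424, 0.566, 0.423, 0.566]
ft_force: [1.1, -0.4, -2.0]
width: 0.0298
```

Run:
```python
from h import *
import pickle
s=read_state();im=camera("wrist");print(s["time"],s["ee_pos"],s["ft_force"],s["joint_positions"].round(2))
pickle.dump(s,open("w4.pkl","wb"))
cv2.imwrite("pics/w4.png",im[:,:,::-1])
print(proj("wrist",rect([.6605,.1637,.118,-.2826],.08,.024),s))
cv2.imwrite("pics/w4c.png",cv2.resize(im[70:260,240:400,::-1],None,fx=4,fy=3,interpolation=cv2.INTER_CUBIC))
```

```text
6.6 [0.71871903 0.14410043 0.23122921] [ 1.05774369 -0.37018601 -1.96331764] [-0.53  0.6   0.46  1.12 -0.26  1.47  1.17]
[[331.42903394 179.53156793]
 [306.55680973 179.64924986]
 [305.20634167  90.87828891]
 [332.30229103  90.74027336]]
```

View pics/w4c.png

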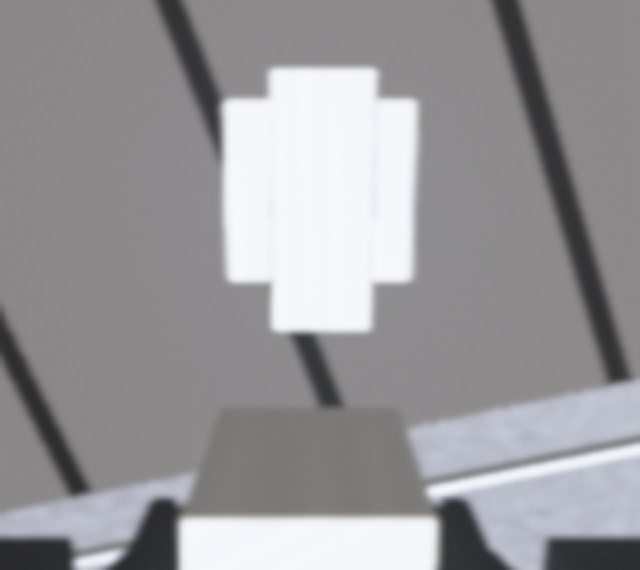

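The crop shows the bar corners at (307,92), (334,92), (333,180) and (307,180), about 1.5 px right and 1 px below the prediction. I'll combine it with the other wrist view.

```bash
cat >> m2.py <<'E'
print("----")
s4=pickle.load(open("w4.pkl","rb"))
w4=(np.array([(268,67),(378,67),(374,331),(270,331)],float)+.5)/[4,3]-.5+[240,70]
print(*fit(.08,.024,[("wrist",w4,s4)],p0))
x,e,r=fit(.08,.024,[("wrist",w4,s4),("wrist",w,s)],p0);print(x,e)
x,e,r=fit(.08,.024,[("wrist",w4,s4),("wrist",w,s),("top",t,None)],p0);print(x,e)
E
python3 m2.py | sed -n '/----/,$p'
```

```text
----
[ 0.66162193  0.16470486  0.11670233 -0.28694985] 0.6311125332524625 [[-0.6  0.1]
 [ 0.6  0.1]
 [ 0.3 -0.1]
 [-0.3 -0.1]]
[ 0.66165354  0.16451525  0.11666152 -0.28667842] 1.2793293647613382
[ 0.66160778  0.16440276  0.11606609 -0.2863849 ] 1.1694124213477153
```

Run:
```python
from h import *
tgt([.661,.1647,.16],-.285+np.pi/2)
```

```text
shift mm [71.3 61.3  3.3] rot [-0.0013 -0.0002  0.0014]
```

arm_command:
  targets:
    - [255, 0, 20, 1, -0.001, 0, 0.001]
    - [255, 0, 40, 2, -0.001, 0, 0.001]
    - [255, 20, 55, 3, -0.001, 0, 0.001]
    - [255, 45, 61, 3.3, -0.001, 0, 0.001]
    - [255, 65, 61, 3.3, -0.001, 0, 0.001]
    - [255, 71, 61, 3.3, -0.001, 0, 0.001]
    - [255, 71, 61, 3.3, -0.001, 0, 0.001]
    - [255, 71, 61, 3.3, -0.001, 0, 0.001]
    - [255, 71, 61, 3.3, -0.001, 0, 0.001]

```text
time: 7.55
ee_pos: [0.6621, 0.1657, 0.1604]
eef_rot: [-0.424, 0.565, 0.424, 0.566]
ft_force: [-0.1, -0.4, -1.0]
width: 0.0294
```

Run:
```python
from h import *
import pickle
s=read_state();im=camera("wrist");print(s["time"],s["ee_pos"],s["ft_force"])
tgt([.661,.1647,.16],-.285+np.pi/2)
pickle.dump(s,open("w5.pkl","wb"))
cv2.imwrite("pics/w5.png",im[:,:,::-1])
print(proj("wrist",rect([.6615,.1645,.1165,-.285],.08,.024),s))
cv2.imwrite("pics/w5c.png",cv2.resize(im[150:280,240:400,::-1],None,fx=4,fy=4,interpolation=cv2.INTER_CUBIC))
im=camera("scene")
cv2.imwrite("pics/s5c.png",cv2.resize(im[120:300,340:460,::-1],None,fx=4,fy=3,interpolation=cv2.INTER_CUBIC))
```

```text
7.55 [0.66205724 0.16574071 0.16044844] [-0.09676699 -0.41843893 -1.02511775]
shift mm [ 0.2  0.6 -1.4] rot [0.0009 0.0004 0.0005]
[[329.67108932 272.78506483]
 [299.55718828 272.81248705]
 [297.61676575 173.52679364]
 [331.04771739 173.5085373 ]]
```

View pics/w5c.png

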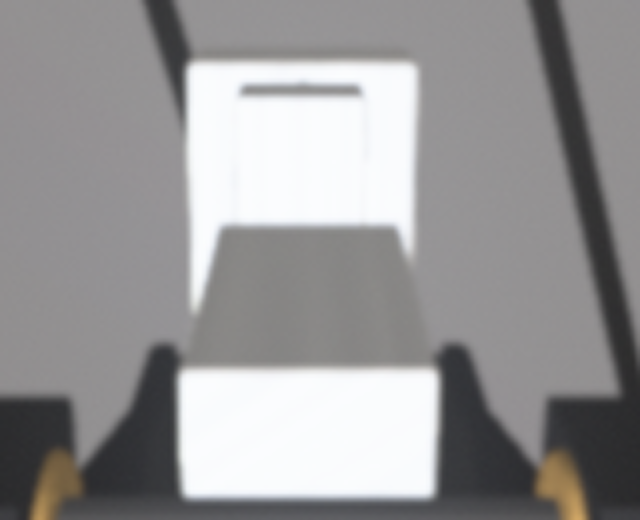

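View pics/s5c.png

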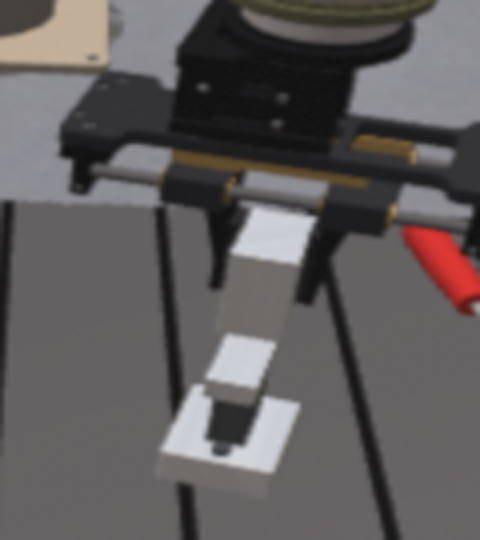

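The wrist crop shows the bar end centred at column 315.4 and the block's lower edge at 317.5, so the block needs about 1.5 mm in −tool z. That agrees with the calculation (−1.4). Correcting, then lowering in steps.

arm_command:
  targets:
    - [255, 0, 0.6, -1.4, 0.001, 0, 0]
    - [255, 8, 0.6, -1.4, 0.001, 0, 0]
    - [255, 15, 0.6, -1.4, 0.001, 0, 0]
    - [255, 19, 0.6, -1.4, 0.001, 0, 0]
    - [255, 20, 0.6, -1.4, 0.001, 0, 0]
    - [255, 20, 0.6, -1.4, 0.001, 0, 0]
    - [255, 20, 0.6, -1.4, 0.001, 0, 0]

```text
time: 8.35
ee_pos: [0.6604, 0.1648, 0.1391]
eef_rot: [-0.424, 0.566, 0.424, 0.566]
ft_force: [-0.7, 0.2, -2.4]
width: 0.0299
```

Run:
```python
from h import *
import pickle
s=read_state();im=camera("wrist");print(s["time"],s["ee_pos"],s["ft_force"])
tgt([.661,.1647,.137],-.285+np.pi/2)
cv2.imwrite("pics/w6c.png",cv2.resize(im[150:280,240:400,::-1],None,fx=4,fy=4,interpolation=cv2.INTER_CUBIC))
im=camera("scene")
cv2.imwrite("pics/s6c.png",cv2.resize(im[160:280,360:460,::-1],None,fx=5,fy=5,interpolation=cv2.INTER_CUBIC))
```

```text
8.35 [0.66039512 0.16476283 0.13910552] [-0.68458861  0.22953371 -2.4077083 ]
shift mm [ 2.2 -0.6  0. ] rot [ 0.0003 -0.0004 -0.0007]
```

View pics/w6c.png

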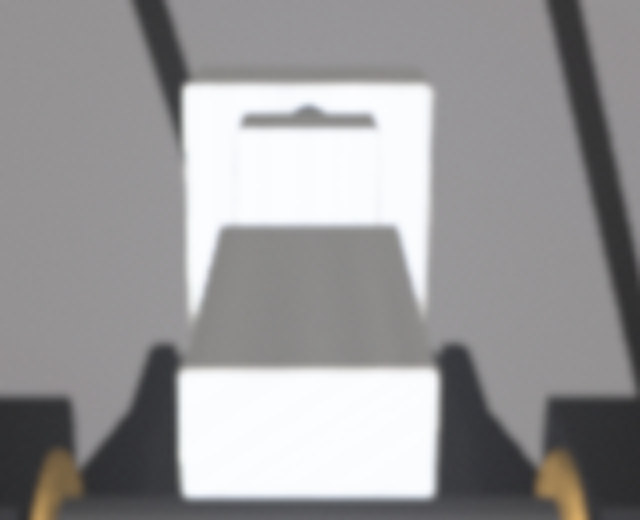

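View pics/s6c.png

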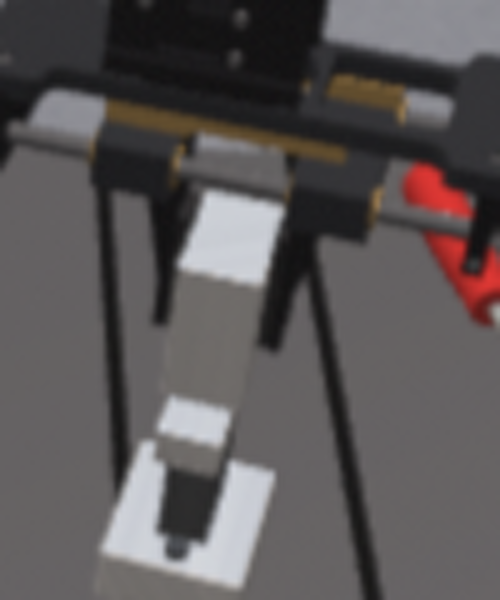

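Run:
```python
from h import *
s=read_state()
p=camera_params("wrist");T=np.eye(4);T[:3,:3]=R.from_quat(s["eef_rot"]).as_matrix();T[:3,3]=s["ee_pos"];T=T@p["mount"];K=p["intrinsics"]
ti=np.eye(4);ti[:3,:3]=R.from_quat(s["eef_rot"]).as_matrix();ti[:3,3]=s["ee_pos"]
def ray(u,v,z):
    d=T[:3,:3]@[(u-K[0,2])/K[0,0],(v-K[1,2])/K[1,1],1];X=T[:3,3]+d*(z-T[2,3])/d[2]
    return (np.linalg.inv(ti)@np.r_[X,1])[:3]*1000
for n,c,z in(("bar end",[(240,126),(378,126)],.1165),("block bottom",[(220,227),(400,227)],.119),("block top far",[(178,368),(439,368)],.179)):
    for u,v in crop(c,240,150,4): print(n,ray(u,v,z).round(1))
```

```text
bar end [ 22.7  39.1 -10.7]
bar end [22.7 39.1 11.7]
block bottom [ 20.2  22.8 -14.2]
block bottom [20.2 22.7 15.4]
block top far [-39.8  24.2 -14.6]
block top far [-39.8  24.1  15.3]
```

Block and bar are centred across to within 0.2 mm, and about 0.5 mm off lengthwise. Lowering gently to contact.

arm_command:
  targets:
    - [255, 0.5, 0.4, 0, 0, 0, 0]
    - [255, 1, 0.4, 0, 0, 0, 0]
    - [255, 1.5, 0.4, 0, 0, 0, 0]
    - [255, 1.5, 0.4, 0, 0, 0, 0]
    - [255, 1.5, 0.4, 0, 0, 0, 0]

```text
time: 8.95
ee_pos: [0.6599, 0.1649, 0.1374]
eef_rot: [-0.424, 0.566, 0.424, 0.566]
ft_force: [-0.3, 0.5, -2.4]
width: 0.0298
```

arm_command:
  targets:
    - [255, 0.5, 0, 0, 0, 0, 0]
    - [255, 0.5, 0, 0, 0, 0, 0]
    - [255, 0.5, 0, 0, 0, 0, 0]

```text
time: 9.25
ee_pos: [0.6599, 0.1649, 0.1369]
eef_rot: [-0.424, 0.566, 0.424, 0.566]
ft_force: [0.9, -0.3, -1.2]
width: 0.0296
```

arm_command:
  targets:
    - [255, 0.5, 0, 0, 0, 0, 0]
    - [255, 0.5, 0, 0, 0, 0, 0]
    - [255, 0.5, 0, 0, 0, 0, 0]

```text
time: 9.55
ee_pos: [0.6598, 0.1649, 0.1364]
eef_rot: [-0.424, 0.566, 0.424, 0.565]
ft_force: [-0.6, 0.0, -1.2]
width: 0.0297
```

arm_command:
  targets:
    - [255, 0.5, 0, 0, 0, 0, 0]
    - [255, 0.5, 0, 0, 0, 0, 0]
    - [255, 0.5, 0, 0, 0, 0, 0]

```text
time: 9.85
ee_pos: [0.6598, 0.1649, 0.1359]
eef_rot: [-0.424, 0.566, 0.424, 0.565]
ft_force: [-0.1, 0.3, -1.7]
width: 0.0299
```

arm_command:
  targets:
    - [255, 0.5, 0, 0, 0, 0, 0]
    - [255, 0.5, 0, 0, 0, 0, 0]
    - [255, 0.5, 0, 0, 0, 0, 0]

```text
time: 10.15
ee_pos: [0.6599, 0.1649, 0.1357]
eef_rot: [-0.424, 0.566, 0.424, 0.566]
ft_force: [-0.7, 0.1, 1.8]
width: 0.0301
```

arm_command:
  targets:
    - [255, 0.5, 0, 0, 0, 0, 0]
    - [255, 0.5, 0, 0, 0, 0, 0]
    - [255, 0.5, 0, 0, 0, 0, 0]

```text
time: 10.45
ee_pos: [0.6599, 0.1649, 0.1357]
eef_rot: [-0.424, 0.566, 0.424, 0.566]
ft_force: [-4.2, -0.8, 5.9]
width: 0.0304
```

Contact at TCP z = 0.1357, so the bar top is 0.0399 − 0.020 lower, about 0.1158 m. I'll ease off the pressure and open.

arm_command:
  targets:
    - [255, -0.6, 0, 0, 0, 0, 0]
    - [255, -0.6, 0, 0, 0, 0, 0]
    - [120, -0.6, 0, 0, 0, 0, 0]
    - [60, -0.6, 0, 0, 0, 0, 0]
    - [0, -0.6, 0, 0, 0, 0, 0]
    - [0, -0.6, 0, 0, 0, 0, 0]
    - [0, -0.6, 0, 0, 0, 0, 0]
    - [0, -0.6, 0, 0, 0, 0, 0]
    - [0, -0.6, 0, 0, 0, 0, 0]
    - [0, -0.6, 0, 0, 0, 0, 0]

```text
time: 11.45
ee_pos: [0.6599, 0.1649, 0.1355]
eef_rot: [-0.424, 0.566, 0.424, 0.565]
ft_force: [-0.1, -0.3, -0.2]
width: 0.0835
```

arm_command:
  targets:
    - [0, -20, 0, 0, 0, 0, 0]
    - [0, -50, 0, 0, 0, 0, 0]
    - [0, -85, 0, 0, 0, 0, 0]
    - [0, -110, 0, 0, 0, 0, 0]
    - [0, -110, 0, 0, 0, 0, 0]
    - [0, -110, 0, 0, 0, 0, 0]
    - [0, -110, 0, 0, 0, 0, 0]

```text
time: 12.15
ee_pos: [0.6595, 0.1649, 0.2441]
eef_rot: [-0.424, 0.567, 0.424, 0.565]
ft_force: [0.4, -0.3, 0.2]
width: 0.0872
```

Run:
```python
from h import *
s=read_state();im=camera("wrist");print(s["time"],s["ee_pos"],s["ft_force"],s["joint_positions"].round(2))
print(proj("wrist",rect([.6615,.1645,.1758,-.285],.05,.03),s).round(1).tolist())
cv2.imwrite("pics/w7c.png",cv2.resize(im[140:290,230:410,::-1],None,fx=4,fy=4,interpolation=cv2.INTER_CUBIC))
tgt([.6623,-.1915,.20],.15+np.pi/2)
tgt([.6623,-.1915,.20],.15)
```

```text
12.15 [0.65945321 0.16490864 0.24413978] [ 0.36089717 -0.25088961  0.1506693 ] [-0.63  0.47  0.47  1.28 -0.21  1.44  1.11]
[[334.1, 245.6], [299.4, 245.6], [298.3, 189.3], [335.0, 189.2]]
shift mm [  44.3 -103.  -341.2] rot [-0.4347 -0.0012 -0.0032]
shift mm [  44.3 -103.  -341.2] rot [ 1.1361 -0.0032 -0.0015]
```

View pics/w7c.png

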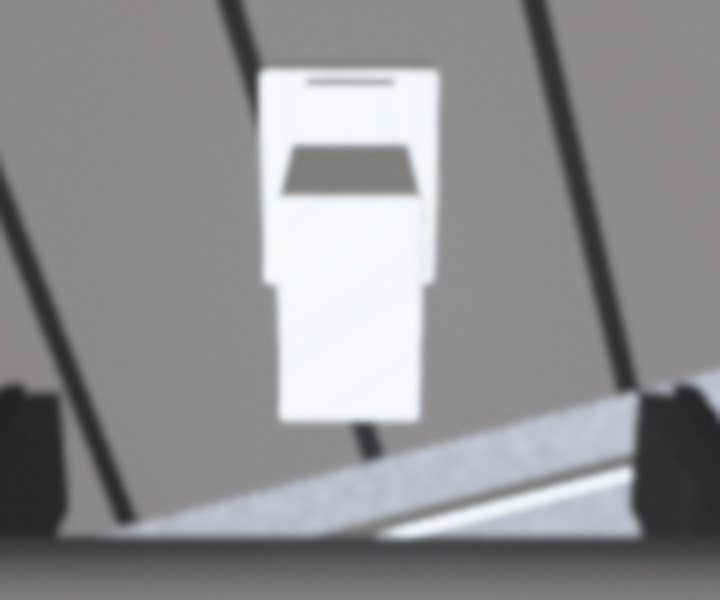

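The block stands upright and centred: bar end and block top are both at column 350 in the crop. Moving over the post.

arm_command:
  targets:
    - [0, 0, -10, -30, -0.05, 0, 0]
    - [0, 0, -22, -70, -0.1, 0, 0]
    - [0, 0, -35, -115, -0.15, 0, 0]
    - [0, 0, -48, -160, -0.2, 0, 0]
    - [0, 0, -62, -205, -0.25, 0, 0]
    - [0, 0, -76, -250, -0.3, 0, 0]
    - [0, 8, -90, -295, -0.37, 0, 0]
    - [0, 15, -100, -325, -0.435, 0, -0.003]
    - [0, 24, -103, -341, -0.435, 0, -0.003]
    - [0, 24, -103, -341, -0.435, 0, -0.003]

```text
time: 13.2
ee_pos: [0.6614, -0.1935, 0.2192]
eef_rot: [-0.534, 0.463, 0.535, 0.462]
ft_force: [-0.2, 0.7, -0.7]
width: 0.0871
```

arm_command:
  targets:
    - [0, 0, 0, 0, 0, 0, 0]
    - [0, 0, 0, 0, 0, 0, 0]
    - [0, 0, 0, 0, 0, 0, 0]

```text
time: 13.5
ee_pos: [0.6637, -0.1891, 0.222]
eef_rot: [0.537, -0.46, -0.536, -0.461]
ft_force: [0.2, -0.7, -0.2]
width: 0.0871
```

Run:
```python
from h import *
import pickle
s=read_state();im=camera("wrist");print(s["time"],s["ee_pos"],s["ft_force"],s["joint_positions"].round(2))
pickle.dump(s,open("w8.pkl","wb"))
print(proj("wrist",rect([.6625,-.1915,.145,.15],.026,.026),s).round(1).tolist())
cv2.imwrite("pics/w8.png",im[:,:,::-1])
cv2.imwrite("pics/w8c.png",cv2.resize(im[150:290,250:390,::-1],None,fx=4,fy=4,interpolation=cv2.INTER_CUBIC))
tgt([.6625,-.1915,.20],.15+np.pi/2)
```

```text
13.5 [ 0.66368519 -0.18912405  0.2219875 ] [ 0.15667557 -0.68228415 -0.2474992 ] [-0.12  0.51  0.49  1.29 -0.23  1.4   2.08]
[[329.0, 224.5], [299.4, 224.5], [298.9, 195.8], [329.4, 195.9]]
shift mm [22.   1.4 -1.8] rot [ 0.0021 -0.0004  0.0025]
```

View pics/w8c.png

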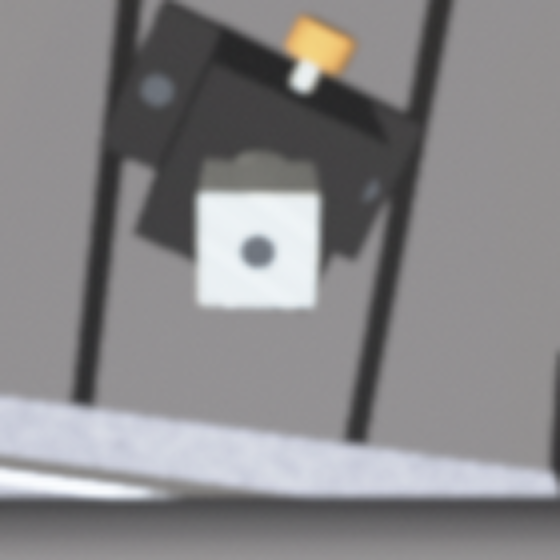

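View pics/w8.png

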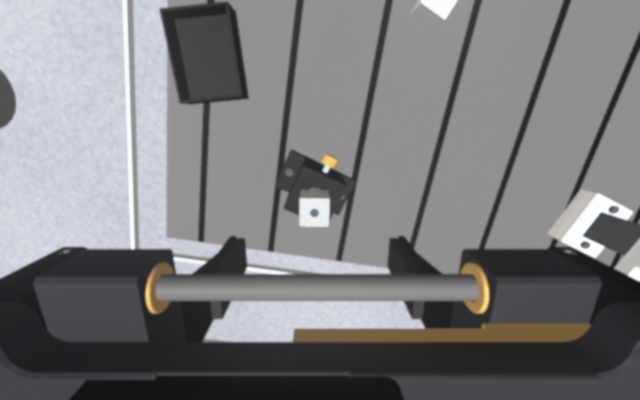

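The post head's top is at crop corners (196,193)–(318,307), which is about (299–330, 198–227) in the picture. I'll fit it.

Run:
```python
from h import *
import pickle
s=pickle.load(open("w8.pkl","rb"))
q=crop([(196,193),(321,192),(318,306),(197,308)],250,150,4)
x,e,r=fit(.026,.026,[("wrist",q,s)],[.6625,-.1915,.145,.15],.145);print(x,e,r)
print(fit(.026,.026,[("wrist",q,s)],[.6625,-.1915,.145,.15])[0])
q=crop([(0,0)],0,0,1)
tgt([x[0],x[1],.20],x[2]+np.pi/2)
```

```text
[ 0.6642038  -0.19126627  0.1526644 ] 0.5828089268790677 [[-0.2  0.2]
 [ 0.5 -0.3]
 [ 0.2 -0.1]
 [-0.6  0.2]]
[ 0.66307504 -0.19140259  0.14851352  0.15156964]
shift mm [22.  -0.3 -1.8] rot [-0.0006 -0.0004  0.0025]
```

arm_command:
  targets:
    - [0, 10, -0.3, -2.2, 0, 0, 0.002]
    - [0, 35, -0.3, -2.2, 0, 0, 0.002]
    - [0, 55, -0.3, -2.2, 0, 0, 0.002]
    - [0, 60, -0.3, -2.2, 0, 0, 0.002]
    - [0, 60, -0.3, -2.2, 0, 0, 0.002]
    - [0, 60, -0.3, -2.2, 0, 0, 0.002]

```text
time: 14.15
ee_pos: [0.6642, -0.1936, 0.1626]
eef_rot: [0.537, -0.461, -0.536, -0.461]
ft_force: [0.3, 0.4, -0.5]
width: 0.0873
```

Run:
```python
from h import *
import pickle
s=read_state();im=camera("wrist");print(s["time"],s["ee_pos"],s["ft_force"])
pickle.dump(s,open("w9.pkl","wb"))
print(proj("wrist",rect([.664,-.1913,.145,.15],.026,.026),s).round(1).tolist())
cv2.imwrite("pics/w9c.png",cv2.resize(im[160:290,230:410,::-1],None,fx=4,fy=4,interpolation=cv2.INTER_CUBIC))
tgt([.664,-.1913,.112],.152+np.pi/2)
```

```text
14.15 [ 0.66420252 -0.19358977  0.16261165] [ 0.27133834  0.38108109 -0.48512269]
[[339.1, 257.5], [301.0, 257.5], [300.4, 221.7], [339.9, 221.7]]
shift mm [50.9  0.   2.5] rot [-0.0018 -0.0015  0.0014]
```

View pics/w9c.png

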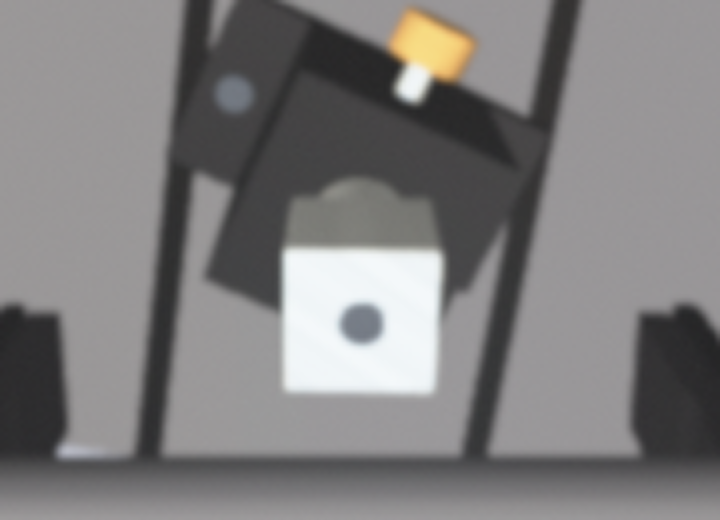

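Run:
```python
from h import *
import pickle
s=pickle.load(open("w9.pkl","rb"))
q=crop([(282,248),(444,248),(437,393),(285,391)],230,160,4)
x,e,r=fit(.026,.026,[("wrist",q,s)],[.6625,-.1915,.145,.15],.145);print(x,e)
print(fit(.026,.026,[("wrist",q,s)],[.6625,-.1915,.145,.15])[0])
tgt([x[0],x[1],.112],x[2]+np.pi/2)
```

```text
[ 0.6640209  -0.19128128  0.14125697] 0.5315285860324366
[ 0.66330313 -0.19140624  0.14669555  0.14119085]
shift mm [50.9  0.   2.5] rot [ 0.0089 -0.0015  0.0014]
```

arm_command:
  targets:
    - [0, 0, 0, 2.3, 0.004, -0.0015, 0.0014]
    - [0, 10, 0, 2.3, 0.004, -0.0015, 0.0014]
    - [0, 25, 0, 2.3, 0.004, -0.0015, 0.0014]
    - [0, 40, 0, 2.3, 0.004, -0.0015, 0.0014]
    - [0, 50, 0, 2.3, 0.004, -0.0015, 0.0014]
    - [0, 50, 0, 2.3, 0.004, -0.0015, 0.0014]
    - [0, 50, 0, 2.3, 0.004, -0.0015, 0.0014]
  newtons: 5

```text
time: 14.9
ee_pos: [0.6633, -0.1913, 0.1114]
eef_rot: [-0.534, 0.463, 0.536, 0.462]
ft_force: [-0.5, 0.1, -0.1]
width: 0.0868
```

Run:
```python
from h import *
s=read_state();print(s["time"],s["ee_pos"],s["ft_force"])
tgt([.664,-.1913,.112],.147+np.pi/2)
im=camera("wrist")
cv2.imwrite("pics/w10c.png",cv2.resize(im[160:290,230:410,::-1],None,fx=4,fy=4,interpolation=cv2.INTER_CUBIC))
```

```text
14.9 [ 0.66333466 -0.19127051  0.11141483] [-0.504311    0.09149522 -0.14186358]
shift mm [-0.6 -0.7 -0.1] rot [-0.0009  0.0007 -0.0021]
```

View pics/w10c.png

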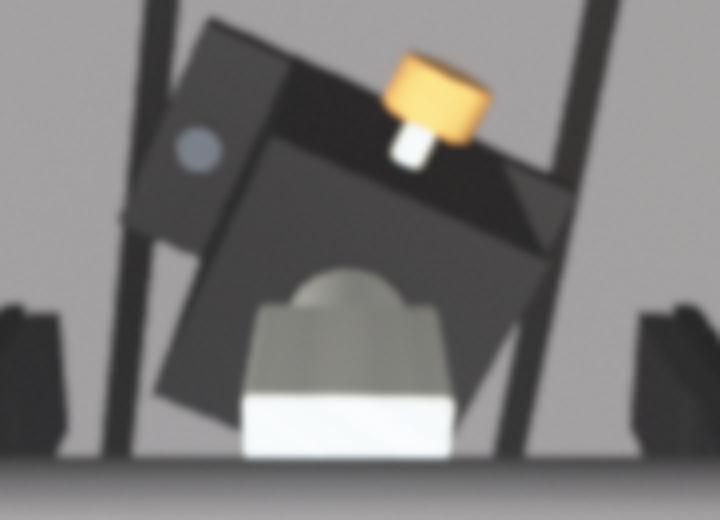

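The head is centred between the fingers to about 0.2 mm. Closing with a light grip and checking the side force.

arm_command:
  targets:
    - [255, 0, 0, -0.2, 0, 0, 0]
    - [255, 0, 0, -0.2, 0, 0, 0]
    - [255, 0, 0, -0.2, 0, 0, 0]
    - [255, 0, 0, -0.2, 0, 0, 0]
    - [255, 0, 0, -0.2, 0, 0, 0]
    - [255, 0, 0, -0.2, 0, 0, 0]
    - [255, 0, 0, -0.2, 0, 0, 0]
    - [255, 0, 0, -0.2, 0, 0, 0]
    - [255, 0, 0, -0.2, 0, 0, 0]
    - [255, 0, 0, -0.2, 0, 0, 0]
  newtons: 5

```text
time: 15.95
ee_pos: [0.6634, -0.1914, 0.1116]
eef_rot: [-0.535, 0.462, 0.536, 0.462]
ft_force: [0.4, -1.0, -0.6]
width: 0.0261
```

Run:
```python
from h import *
for i in range(4):
    s=read_state();print(s["time"],s["ee_pos"].round(4),s["ft_force"].round(2),s["torque"].round(2),s["width"],R.from_quat(s["eef_rot"]).as_matrix()[:,0].round(4))
    camera("top")
```

```text
15.95 [ 0.6634 -0.1914  0.1116] [ 0.36 -0.97 -0.56] [0.01 0.04 0.01] 0.026080183853083166 [-1.8e-03  4.0e-04 -1.0e+00]
16.0 [ 0.6634 -0.1914  0.1116] [0.04 0.6  1.12] [0.01 0.03 0.02] 0.02571387259976606 [-1.8e-03  5.0e-04 -1.0e+00]
16.05 [ 0.6634 -0.1915  0.1116] [-0.   -0.1   0.01] [ 0.01 -0.01 -0.02] 0.025833959553290247 [-1.8e-03  4.0e-04 -1.0e+00]
16.1 [ 0.6634 -0.1914  0.1116] [ 0.43 -0.04 -0.18] [ 0.    0.03 -0.02] 0.026117868618799833 [-1.8e-03  4.0e-04 -1.0e+00]
```

Side forces are near zero. I'll firm up the grip, then draw the post straight up in small steps.

arm_command:
  targets:
    - [255, 0, 0, 0, 0, 0, 0]
    - [255, 0, 0, 0, 0, 0, 0]
    - [255, 0, 0, 0, 0, 0, 0]
    - [255, -2, 0, 0, 0, 0, 0]
    - [255, -4, 0, 0, 0, 0, 0]
    - [255, -4, 0, 0, 0, 0, 0]
  newtons: 25

```text
time: 16.75
ee_pos: [0.6635, -0.1914, 0.1158]
eef_rot: [-0.535, 0.462, 0.536, 0.462]
ft_force: [0.8, 0.5, -2.9]
width: 0.0259
```

Run:
```python
from h import *
s=read_state();print(s["time"],s["ee_pos"].round(4),s["ft_force"].round(2),s["torque"].round(2),s["width"],R.from_quat(s["eef_rot"]).as_matrix()[:,0].round(4))
```

```text
16.75 [ 0.6635 -0.1914  0.1158] [ 0.76  0.45 -2.93] [ 0.   -0.01 -0.  ] 0.02594754940060789 [-1.6e-03  5.0e-04 -1.0e+00]
```

arm_command:
  targets:
    - [255, -3, 0, 0, 0, 0, 0]
    - [255, -6, 0, 0, 0, 0, 0]
    - [255, -9, 0, 0, 0, 0, 0]
    - [255, -12, 0, 0, 0, 0, 0]
    - [255, -15, 0, 0, 0, 0, 0]
    - [255, -18, 0, 0, 0, 0, 0]
    - [255, -21, 0, 0, 0, 0, 0]
    - [255, -23, 0, 0, 0, 0, 0]
    - [255, -24.5, 0, 0, 0, 0, 0]
    - [255, -24.5, 0, 0, 0, 0, 0]

```text
time: 17.75
ee_pos: [0.6635, -0.1915, 0.1404]
eef_rot: [-0.535, 0.462, 0.536, 0.462]
ft_force: [-0.6, -0.0, -2.8]
width: 0.0253
```

arm_command:
  targets:
    - [255, -1, 0, 0, 0, 0, 0]
    - [255, -1.8, 0, 0, 0, 0, 0]
    - [255, -1.8, 0, 0, 0, 0, 0]
    - [255, -1.8, 0, 0, 0, 0, 0]

```text
time: 18.15
ee_pos: [0.6635, -0.1914, 0.1419]
eef_rot: [-0.535, 0.462, 0.536, 0.462]
ft_force: [-0.2, 0.5, -4.0]
width: 0.0261
```

Run:
```python
from h import *
s=read_state();print(s["time"],s["ee_pos"].round(4),s["ft_force"].round(2),s["torque"].round(2),s["width"],R.from_quat(s["eef_rot"]).as_matrix()[:,0].round(4))
im=camera("scene");cv2.imwrite("pics/s11.png",im[:,:,::-1])
a=cv2.hconcat([cv2.resize(im[160:260,360:440,::-1],None,fx=5,fy=5,interpolation=cv2.INTER_CUBIC),cv2.resize(im[170:270,180:260,::-1],None,fx=5,fy=5,interpolation=cv2.INTER_CUBIC)])
cv2.imwrite("pics/s11c.png",a)
im=camera("top");cv2.imwrite("pics/t11.png",im[:,:,::-1])
a=cv2.hconcat([cv2.resize(im[145:195,240:290,::-1],None,fx=8,fy=8,interpolation=cv2.INTER_CUBIC),cv2.resize(im[145:195,380:430,::-1],None,fx=8,fy=8,interpolation=cv2.INTER_CUBIC)])
cv2.imwrite("pics/t11c.png",a)
for n in("scene","top"):
  print(n,"block",proj(n,rect([.6612,.1643,.1758,-.285],.05,.03)).round(1).tolist(),"post",proj(n,rect([.6638,-.1914,.1758,.147],.026,.026)).round(1).tolist())
```

```text
18.15 [ 0.6635 -0.1914  0.1419] [-0.16  0.46 -3.99] [0.07 0.03 0.07] 0.02612702547300941 [-1.8e-03  5.0e-04 -1.0e+00]
scene block [[411.1, 219.2], [394.3, 215.4], [400.3, 200.0], [416.4, 203.5]] post [[217.0, 204.1], [202.4, 204.6], [204.1, 196.3], [218.3, 195.9]]
top block [[259.5, 148.7], [271.1, 152.3], [263.9, 171.0], [252.1, 167.3]] post [[403.8, 159.1], [414.5, 157.9], [416.4, 168.1], [405.6, 169.3]]
```

View pics/s11c.png

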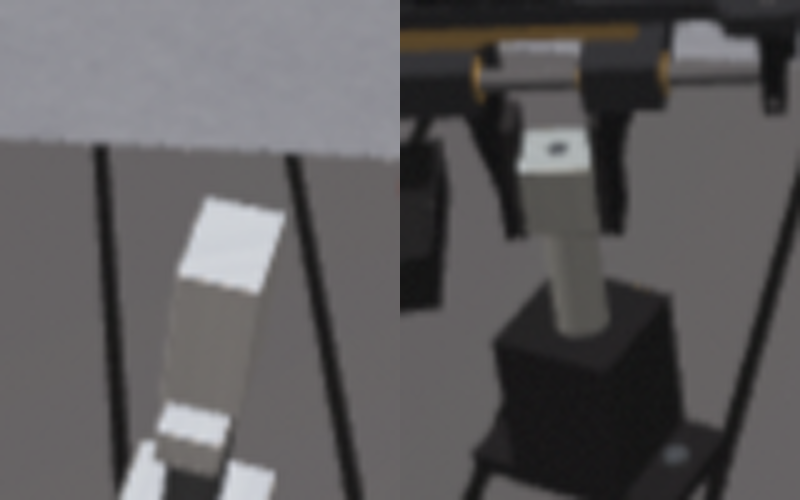

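View pics/t11c.png

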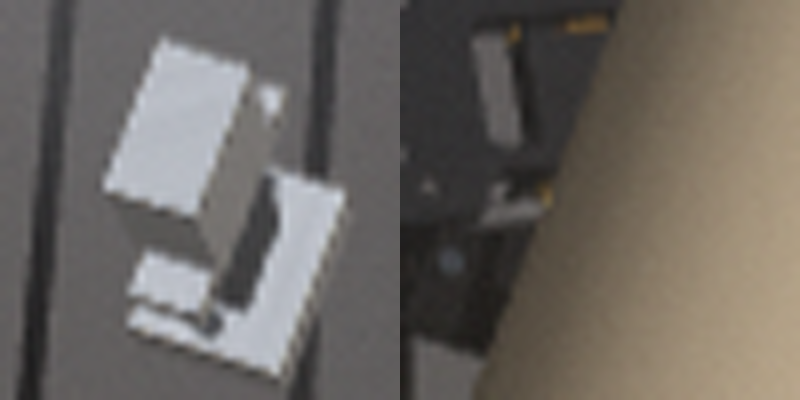

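View pics/s11.png

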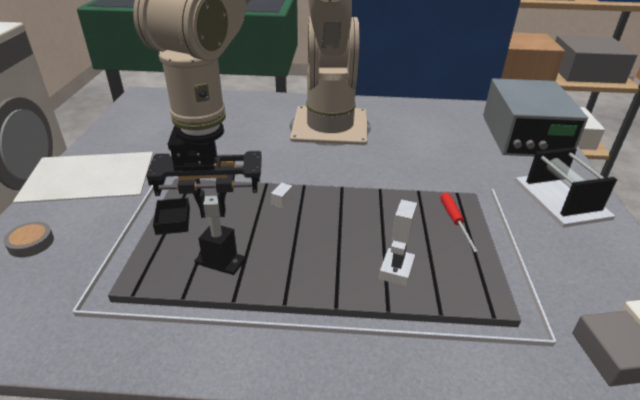

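The scene view shows the block top at (401–417, 199–218) and the post head at (203–218, 195–204), both within about 1 px of the prediction for z = 0.1758. I'll raise the last 0.5 mm and check the heights numerically.

arm_command:
  targets:
    - [255, -0.5, 0, 0, 0, 0, 0]
    - [255, -0.5, 0, 0, 0, 0, 0]
    - [255, -0.5, 0, 0, 0, 0, 0]
    - [255, -0.5, 0, 0, 0, 0, 0]
    - [255, -0.5, 0, 0, 0, 0, 0]

```text
time: 18.75
ee_pos: [0.6635, -0.1914, 0.1424]
eef_rot: [-0.535, 0.462, 0.536, 0.462]
ft_force: [0.7, -0.4, -2.7]
width: 0.0256
```

Run:
```python
from h import *
for i in range(3):
    s=read_state();print(s["time"],s["ee_pos"].round(4),s["ft_force"].round(2),s["torque"].round(2),s["width"]);im=camera("scene")
a=cv2.hconcat([cv2.resize(im[190:250,385:425,::-1],None,fx=10,fy=10,interpolation=cv2.INTER_CUBIC),cv2.resize(im[180:240,190:230,::-1],None,fx=10,fy=10,interpolation=cv2.INTER_CUBIC)])
cv2.imwrite("pics/s12c.png",a)
```

```text
18.75 [ 0.6635 -0.1914  0.1424] [ 0.65 -0.43 -2.72] [0.04 0.01 0.02] 0.025598504941370934
18.8 [ 0.6634 -0.1914  0.1424] [-0.06  0.19 -2.88] [ 0.02  0.03 -0.02] 0.025419454713601918
18.85 [ 0.6635 -0.1914  0.1424] [ 0.32  0.23 -2.75] [ 0.08 -0.    0.02] 0.025564858592217084
```

View pics/s12c.png

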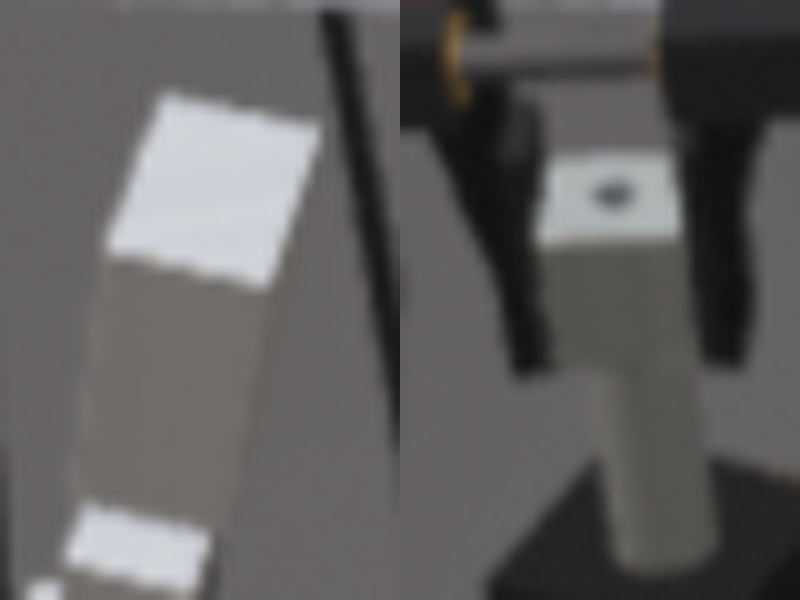

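Run:
```python
from h import *
b=crop([(163,92),(321,127),(268,290),(107,250)],385,190,10)
p=crop([(148,155),(275,152),(281,238),(135,243)],190,180,10)
p0=crop([(85,48),(154,44),(152,88),(80,84)],190,200,5)
def zf(q,x,y,a,lx,ly):
    return min(np.arange(.1,.2,.0002),key=lambda z:abs((proj("scene",rect([x,y,z,a],lx,ly)).mean(0)-q.mean(0))[1]))
print("block z",zf(b,.6612,.1643,-.285,.05,.03),"post z",zf(p,.6638,-.1914,.147,.026,.026),"post z start",zf(p0,.6638,-.1914,.147,.026,.026))
t=crop([(163,37),(250,67),(197,215),(102,188)],240,145,8)
print(fit(.05,.03,[("top",t,None),("scene",b,None)],[.6612,.1643,.1758,-.285])[:2])
```

```text
block z 0.17800000000000224 post z 0.17800000000000224 post z start 0.14680000000000135
(array([ 0.65951173,  0.16462768,  0.17673647, -0.27832981]), np.float64(0.7834428284405703))
```

The scene camera, by the same method, puts both tops at 0.178 m and the lift at 31.2 mm (TCP reading 30.8 mm). The hold is steady, so I'm handing in.

```bash
python3 -c "
from bench import *
print(close_job()); s=read_state(); print(s['time'],s['ee_pos'],s['ft_force'],s['width'])"
```

```text
the job is handed in; nothing more can be done
None
the job is handed in; nothing more can be done
```

I stood the tall block upright on the middle of the rest, lengthwise along the bar, and let go of it. I then gripped the post's square head and drew it straight up 30.8 mm by the arm's reading. The job was handed in at about 18.9 s with the post still held at 25 N.

**Last checks:**
- **Block on the rest:** after release, the wrist picture showed it centred across the bar, and the last pictures still show it upright. Lengthwise it was about 0.5 mm off before a final 0.4 mm correction.
- **Post level with block:** the scene camera put both tops at 0.178 m. By touch and arm readings, both should be at 0.1758 m. The 2 mm difference is within the camera calibration and the same for both tops. A combined top and scene view fit gave 0.1767 m for the block.
- **Side force on the post:** 1 N or less in the readings taken through grip and draw, with about 2.8 N of downward weight and the arm steady.
- **Bystanders:** I did not touch the short block, screwdriver or tray. They looked unmoved in the scene picture, but I did not measure them again.

No checks failed. The level between the two tops is probably good to about 1 mm, because one pixel in the scene camera is roughly 2 mm of height.

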